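Uncap the clamped stock jar

TASK

Unscrew the black cap of the tall white jar held in the bench clamp (anticlockwise seen from above, regripping as you need), lift it off, and set it down, without dropping it, rim down in the middle of the empty cardboard tray.

Things in the scene. Friction and masses are not known exactly. Their poses are not given: they have to be found in the camera images.
- jar: White plastic jar, 76 mm across, fixed on the bench by its clamp (dark steel plate 120 x 120 x 10 mm, two jaws). Origin on the bench, at the jar's axis. Let a = cap's yaw minus jar's yaw (anticlockwise positive, half turns alike). Locked for a = 0.3 to 2.35 rad, free to lift at 2.45 to 2.95, solid stop at 3.0. Start: a = 0.45 to 0.9. The two smaller loose jars are bystanders.
- jar_mouth (a point): Centre of the mouth of that jar, 125 mm above the bench; neck 40 mm across, shoulder 95 mm up. A turn of 1.7 to 2.3 rad anticlockwise frees the cap; turning on to the stop does no harm. A sprung liner pushes the cap up with 5 N: it turns with about 0.1 N m friction and stays where left; once free it pops up 7 mm.
- cap: The jar's round ribbed black cap, 62 mm across, 42 mm tall, about 90 g, loose. Origin at the centre of its rim (open lower end), z up through the closed top, x tells its yaw. At the start the rim is 100 mm and the top 142 mm above the bench. Grip the solid upper 16 mm from above, at any yaw. It must rise 30 mm to clear the mouth.
- tray: The empty shallow open cardboard tray, 160 x 160 mm outside, 32 mm high, walls and floor 5 mm thick, fixed on the bench. Origin at the centre of its underside. A tray of the same size, full of small boxes, is a bystander.
Not all that is in view belongs to the job. Leave any blue, orange or yellow look-alike of the cap alone.

How it is judged:
On the way:
1. the cap is off the jar: its rim is above the jar's mouth (z of cap in the frame of jar above 0.128 m), for 0.1 s.
At the end, for the whole second after the job is handed in: The cap stands rim down (within 10 degrees of upright) on the floor of the empty tray, its centre within 30 mm of the tray's centre, released and at rest (horizontal distance between cap and tray below 0.03 m and z of cap in the frame of tray below 0.012 m and angle between cap's own z axis and vertical below 0.18 rad and linear speed of cap below 0.02 m/s); the robot touches nothing.
It fails at once if the cap is dropped or slammed down: faster than 0.7 m/s with its rim less than 40 mm above the bench (height (world z) of cap below 0.04 m and linear speed of cap above 0.7 m/s).
It also fails if it takes over 54 s, if anything falls off the work surface, if the arm or the gripper's body presses on something with over 40 N, if the wrist force passes 120 N, or if a joint passes its speed limit or range.

ROBOT

A 6-joint arm with a two-finger parallel gripper is mounted at the origin on the work surface. World frame = base frame: x ahead of the robot, y to its left, z up, the work surface at z = 0. Lengths are in m, angles in rad, forces in N, time in s.
With the tool pointing down it reaches from about 0.275 to 0.85 m from the base axis. Payload 19 kg.
Tool frame: the origin (TCP) lies midway between the tips of the shut fingers; the grasp point (between the pads) lies 19 mm behind it; y points along the fingers, z is the direction in which the jaws open and shut, and the axes are right-handed (so a half turn about y gives the same grasp; the last joint's range is limited). The gripper opens to 85 mm and grips with 20 to 120 N. Pads are 22 mm wide; open, the fingers measure 114 mm over their backs; the gripper's body (76 mm by 85 mm) begins 54 mm behind the grasp point. The pads swing forward as they close: fully open they stand 13 mm farther back than shut.
Start: joints at [-1.364, 0.15, 1.437, -0, 1.554, -0.134], TCP at [0.192, -0.542, 0.231] pointing down, gripper open.
Joint ranges: [-2.8, 2.8], [-0.68, 2.1], [0.12, 2.68], [-1.39, 4.53], [0.16, 2.79], [-2.81, 2.81]. Speed limits (rad/s): [1.89, 1.89, 2.22, 3.01, 3.01, 3.01].

INTERFACE

Orientations are given as a rotation vector (axis times angle).
In Python, from station import * gives the robot as it stands. The module is installed in compiled form; this text tells all that it offers.
- The arm moves only by the shell command python3 -m crank 'ROWS' [OPENING]. ROWS is JSON, a list of rows, each a list of 2 entries, a list of its own where there are three numbers: the shift along the tool's x, y, z in cm, then the turn, a rotation vector about the tool's x, y, z in rad. A call has 1 to 20 rows; each row is the pose to reach, as a shift and turn from the pose measured when the call began, along the tool's axes at that moment; what a row does not reach only later rows make up. A row lasts 1/8 s, in which the tool goes at most 62.5 mm and 10.7 degrees, less where a joint would pass 70% of its speed; a pose out of reach is approached as far as the arm can. A call with a gripper value outside its range is refused whole. OPENING is the closure, from 0 (fully open) to 1 (shut), set as the call begins (- or left out, the last holds). The fingers move at their own pace and stop on an object; the grip force is fixed at half the most. Time passes only in rows, so rows that repeat a pose let the fingers close. It gives the time, the measured TCP pose, the force and the opening at its end, in the units of the state.
- get_state(): the state, without advancing time (a new reading comes with each control period).
- read_camera(name): name is "side" or "top" or "wrist"; returns the picture (400x640x3 uint8, red, green, blue); there is no depth.
- camera_model(name): a dict with "fovy" (degrees; the focal length in pixels is half the picture's height over the tangent of half this angle, whatever the lens; pixels are square), "cx", "cy" (the principal point, pixels), "T" (4x4, takes a point from camera to world coordinates). Camera axes: x right, y down, z forward; pixel columns grow to the right and rows downward; lengths in m; the calibration is good to about 2 mm. A picture is of the moment at which its call begins: read the wrist's pose just before it. camera_model takes no time and is no camera call; for the wrist camera it gives the pose at the moment of the call.
- finish_job(): hands the job in, once; it reports no verdict.
The state is a dict: "time": time; "qpos": joint angles; "joint_velocities": joint speeds; "joint_efforts": joint torques, N m; "position": TCP position; "ee_rot": TCP orientation; "force": force on the tool from outside, world axes, zero at the start; "wrist_torque": the same for the moment, N m; "width": finger opening in m.
Only numpy, scipy, OpenCV 4.12 (cv2) and the standard library are available. Lean on these libraries where they do the work, as an engineer would, in place of code of your own. Each camera call takes 0.05 s, during which the arm holds its last target. There are 200 camera calls.

## Working session

There is one attempt and no reset: what is moved stays moved. The work goes in short steps, Python scripts to look and compute and a shell command to move; the robot and the scene stay as the last step left them, time stands still between calls to the robot, and variables do not carry over. Pictures are saved under pics/ and viewed, about 8 in all and at most 12, crops included, and the job is handed in when it is done.

```bash
mkdir -p pics; python3 - <<'E'
from station import *
import cv2,numpy as np
s=get_state();print({k:np.round(v,3) for k,v in s.items()})
for n in("top","side","wrist"):
    m=camera_model(n);print(n,m["fovy"],m["cx"],m["cy"],np.round(m["T"],3).tolist())
    cv2.imwrite(f"pics/{n}0.png",read_camera(n)[...,::-1])
E
```

```text
{'time': np.float64(0.0), 'qpos': array([-1.364,  0.151,  1.438,  0.   ,  1.554, -0.134]), 'joint_velocities': array([-0.001, -0.   , -0.   ,  0.001, -0.   ,  0.002]), 'joint_efforts': array([ 2.0000e-03, -7.1305e+01, -5.7087e+01,  0.0000e+00,  9.0000e-03,
       -0.0000e+00]), 'position': array([ 0.192, -0.542,  0.231]), 'ee_rot': array([-0.35 ,  2.038, -2.035]), 'force': array([ 0.01 , -0.122, -0.431]), 'wrist_torque': array([-0.011, -0.034,  0.024]), 'width': np.float64(0.085)}
top 48.04439157184496 318.01325987719054 200.7499345803415 [[0.012, -0.993, 0.119, 0.408], [-1.0, -0.013, -0.008, 0.009], [0.01, -0.119, -0.993, 1.114], [0.0, 0.0, 0.0, 1.0]]
side 49.66749427582313 318.4326621581023 198.5048811939908 [[0.992, -0.059, 0.115, 0.425], [-0.127, -0.604, 0.787, -0.689], [0.023, -0.795, -0.606, 0.629], [0.0, 0.0, 0.0, 1.0]]
wrist 58.14222830831347 316.3582594137618 196.1121132843083 [[0.334, -0.91, -0.246, 0.256], [-0.943, -0.322, -0.087, -0.52], [0.0, 0.261, -0.965, 0.374], [0.0, 0.0, 0.0, 1.0]]
```

View pics/top0.png

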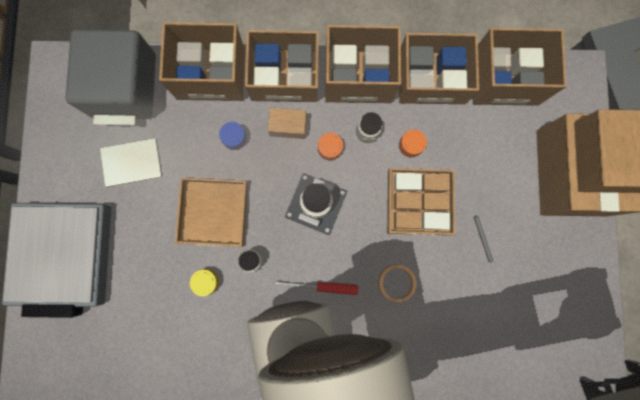

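View pics/side0.png

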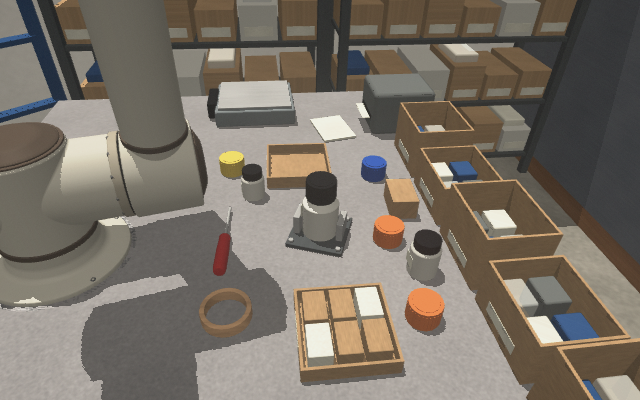

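The black caps in the top view are at (316,198) on the tall clamped jar, and at (371,124) and (249,261) on the small loose jars. The one on the clamp plate is the target. The empty tray is at (212,212), and the full one at (421,202) is a bystander. Next I measure both and confirm them in a crop.

```bash
cat > h.py <<'E'
from station import *
import cv2,numpy as np
from scipy.spatial.transform import Rotation as R
def ray(n,uv,z,m=None):
    m=m or camera_model(n);T=np.array(m["T"]);f=200/np.tan(np.radians(m["fovy"])/2)
    d=T[:3,:3]@[(uv[0]-m["cx"])/f,(uv[1]-m["cy"])/f,1];o=T[:3,3]
    return o+d*(z-o[2])/d[2]
def proj(n,p,m=None):
    m=m or camera_model(n);T=np.array(m["T"]);f=200/np.tan(np.radians(m["fovy"])/2)
    c=T[:3,:3].T@(np.array(p)-T[:3,3]);return np.array([m["cx"]+f*c[0]/c[2],m["cy"]+f*c[1]/c[2]])
def blob(mask,seed):
    n,l,st,c=cv2.connectedComponentsWithStats(mask.astype(np.uint8),connectivity=4)
    k=l[seed[1],seed[0]];cs,_=cv2.findContours((l==k).astype(np.uint8),0,1)
    return cs[0][:,0,:].astype(np.float32),st[k]
E
python3 - <<'E'
from h import *
im=cv2.imread("pics/top0.png");hsv=cv2.cvtColor(im,cv2.COLOR_BGR2HSV)
c,st=blob(hsv[...,2]<50,(316,198));print("cap",st)
pts=np.array([ray("top",p,.142)[:2] for p in c]);e=cv2.minEnclosingCircle(pts.astype(np.float32));print("cap top-plane circle",e)
br=(hsv[...,1]>70)&(hsv[...,0]>5)&(hsv[...,0]<25)
t,st=blob(br,(212,212));print("tray",st)
pt=np.array([ray("top",p,.032)[:2] for p in t],np.float32);r=cv2.minAreaRect(pt);print("tray rim rect",r)
o=im.copy();cv2.drawContours(o,[c.astype(int),t.astype(int)],-1,(0,255,0),1)
# side view cross check
s=cv2.imread("pics/side0.png");cs,st=blob(cv2.cvtColor(s,cv2.COLOR_BGR2HSV)[...,2]<50,(320,185));print("side cap",st)
cv2.drawContours(s,[cs.astype(int)],-1,(0,255,0),1)
for p in [(*e[0],.142),(*e[0],.10),(*r[0],.032),(*r[0],.005)]: print(p,proj("top",p),proj("side",p))
for im2,n in((o,"top"),(s,"side")):
  for p in [(*e[0],.142),(*r[0],.005)]: cv2.circle(im2,tuple(int(v) for v in proj(n,p)),1,(0,0,255),-1)
cv2.imwrite("pics/c1.png",np.vstack([cv2.resize(o[160:260,160:360],None,fx=3,fy=3,interpolation=2),cv2.resize(s[140:240,220:420],None,fx=3,fy=3)]))
E
```

```text
cap [     0      0    640    400 250243]
cap top-plane circle ((0.1362854689359665, -0.5960336923599243), 0.008708124980330467)
tray [ 175  178   72   69 4462]
tray rim rect ((0.5074039101600647, 0.25862300395965576), (0.16392751038074493, 0.15990546345710754), 87.95142364501953)
side cap [     0      0    640    400 251645]
(0.1362854689359665, -0.5960336923599243, 0.142) [601.49803354 388.49858459] [-80.87530178 647.80844524]
(0.1362854689359665, -0.5960336923599243, 0.1) [589.24566108 382.78956598] [-53.78282455 656.10086686]
(0.5074039101600647, 0.25862300395965576, 0.032) [211.04777883 211.47695537] [298.20219321 158.8023389 ]
(0.5074039101600647, 0.25862300395965576, 0.005) [213.52180316 212.51128827] [298.26257354 167.56350433]
```

View pics/c1.png

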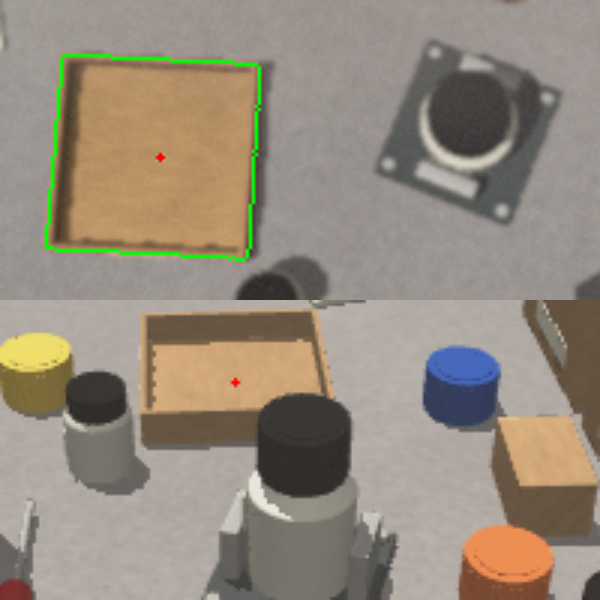

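The crop confirms the clamped black cap at about top (317,198) and the empty tray. The dark threshold was too low, so I redo the cap measurement.

```bash
python3 - <<'E'
from h import *
im=cv2.imread("pics/top0.png");V=im.max(2);s=cv2.imread("pics/side0.png");W=s.max(2)
print(V[190:208:4,300:336:3],W[175:215:5,318])
for th in(58,64,70):
    c,st=blob(V<th,(317,196));e=cv2.minEnclosingCircle(np.array([ray("top",p,.142)[:2] for p in c],np.float32));print(th,st,e)
    q,st=blob(W<th,(320,185));print(" side",st)
    p=(*e[0],.142);print(proj("side",p),proj("side",(*e[0],.1)))
E
```

```text
[[ 94 100  72  72  74  68  70  71  72  72  91  74]
 [126  99  71  70  70  68  67  67  67  65  92  71]
 [159  84  67  68  69  70  66  67  69  67  97  80]
 [167 114  67  64  64  64  63  64  66  66 112  80]
 [119 199  71  58  63  61  61  62  64  83 128  71]] [ 58  58  59  50  49  49  68 149]
58 [     0      0    640    400 247191] ((0.13628357648849487, -0.5960354804992676), 0.007850642316043377)
 side [306 181  30  24 541]
[-80.87936839 647.81216336] [-53.78648156 656.10435953]
64 [     0      0    640    400 245135] ((0.11597971618175507, -0.673427164554596), 9.999999747378752e-05)
 side [306 171  31  34 895]
[-190.26851018  828.72508052] [-148.02887164  823.27115377]
70 [304 191  25  21 334] ((0.5282008051872253, 0.005196686368435621), 0.027322035282850266)
 side [306 171  31  35 915]
[319.95672735 179.13553364] [319.447111   196.12606929]
```

```bash
python3 - <<'E'
from h import *
im=cv2.imread("pics/top0.png");V=im.max(2);s=cv2.imread("pics/side0.png");W=s.max(2)
for th in(74,78,82):
    m=cv2.morphologyEx((V<th).astype(np.uint8),cv2.MORPH_OPEN,np.ones((7,7)))
    c,st=blob(m,(317,196));P=np.array([ray("top",p,.142)[:2] for p in c],np.float32)
    e=cv2.minEnclosingCircle(P);x,y=e[0];print(th,st,e,P.min(0),P.max(0))
# side: leftmost/rightmost of top circle at z=.142, predicted extents for the candidate
a=np.linspace(0,6.28,73)
for cx,cy in((.528,.005),(.53,.003),(.533,.003)):
    E=np.array([proj("side",(cx+.031*np.cos(t),cy+.031*np.sin(t),z)) for t in a for z in(.142,.1)]);print(cx,cy,E.min(0),E.max(0))
    E=np.array([proj("top",(cx+.031*np.cos(t),cy+.031*np.sin(t),.142)) for t in a]);print("   top",E.min(0),E.max(0))
q,st=blob(W<75,(320,185));print(q.min(0),q.max(0))
s=get_state();print(R.from_rotvec(s["ee_rot"]).as_matrix().round(3))
E
```

```text
74 [304 190  25  21 416] ((0.5288295149803162, 0.005822731647640467), 0.0280812568962574) [ 0.5032884  -0.02044273] [0.5475138 0.0321827]
78 [304 185  26  26 564] ((0.5314369797706604, 0.0057563805021345615), 0.0301937535405159) [ 0.5032884  -0.02258508] [0.55863935 0.03221737]
82 [304 185  26  26 580] ((0.5320795774459839, 0.006197747774422169), 0.03086451068520546) [ 0.5032884  -0.02260511] [0.55863935 0.03225205]
0.528 0.005 [304.09665889 170.47369017] [335.57474904 205.64701175]
   top [302.1774809  184.76439253] [330.57237737 212.94494359]
0.53 0.003 [305.17917073 170.96805523] [336.73874594 206.21067669]
   top [303.10854466 183.87458021] [331.49560735 212.04109159]
0.533 0.003 [306.6525676  170.89118154] [338.24253736 206.11745719]
   top [303.13046237 182.52235694] [331.50720399 210.66840638]
[306. 171.] [336. 205.]
[[-0.943 -0.     0.334]
 [-0.334  0.001 -0.943]
 [-0.    -1.    -0.001]]
```

Cap axis is at about (0.530, 0.004) and tray centre at (0.507, 0.259). Both sizes match the given ones. I move above the cap at the present height and yaw.

```bash
python3 -m crank '[[[-5,0,-4],[0,0,0]],[[-10,0,-8],[0,0,0]],[[-15,0,-12],[0,0,0]],[[-20,0,-16],[0,0,0]],[[-25,0,-20],[0,0,0]],[[-30,0,-24],[0,0,0]],[[-35,0,-28],[0,0,0]],[[-40,0,-32],[0,0,0]],[[-45,0,-36],[0,0,0]],[[-48.5,0,-39],[0,0,0]],[[-50.1,0,-40.2],[0,0,0]],[[-50.1,0,-40.2],[0,0,0]],[[-50.1,0,-40.2],[0,0,0]]]' 0
python3 - <<'E'
from h import *
s=get_state();m=camera_model("wrist");im=read_camera("wrist")[...,::-1].copy()
print(s["position"],s["ee_rot"],s["qpos"])
a=np.linspace(0,6.28,60)
for c,z,k in(((.53,.004),.142,(0,255,0)),):
    cv2.polylines(im,[np.array([proj("wrist",(c[0]+.031*np.cos(t),c[1]+.031*np.sin(t),z),m) for t in a]).astype(int)],True,k,1)
cv2.imwrite("pics/w1.png",im)
import json;json.dump(dict(T=np.array(m["T"]).tolist(),fovy=m["fovy"],cx=m["cx"],cy=m["cy"]),open("w1.json","w"))
E
```

```text
time: 1.78
position: [0.5295, 0.0035, 0.2312]
ee_rot: [-0.35, 2.038, -2.036]
force: [-0.4, 0.4, 0.4]
width: 0.0854
[0.52950708 0.00354767 0.23118674] [-0.35013242  2.03780397 -2.03642971] [-1.39152900e-01  5.58470060e-02  1.54156622e+00  4.90885925e-04
  1.54482835e+00  1.09166594e+00]
```

View pics/w1.png

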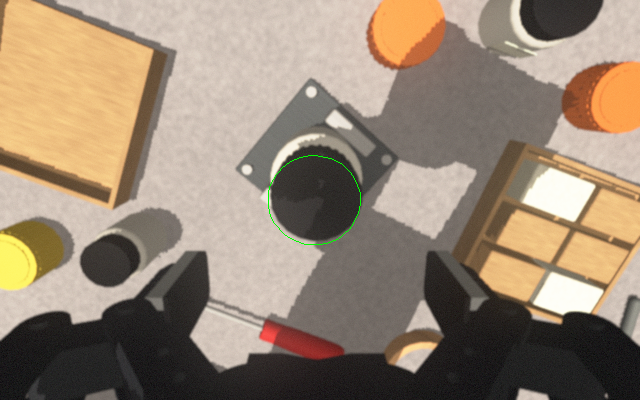

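The predicted circle lies right on the cap at about (315,200), so I descend and grip.

```bash
python3 -m crank '[[[0,4,0],[0,0,0]],[[0,8,0],[0,0,0]],[[0,10.5,0],[0,0,0]],[[0,12.1,0],[0,0,0]],[[0,12.1,0],[0,0,0]],[[0,12.1,0],[0,0,0]]]' 0
python3 -m crank '[[[0,0,0],[0,0,0]],[[0,0,0],[0,0,0]],[[0,0,0],[0,0,0]],[[0,0,0],[0,0,0]],[[0,0,0],[0,0,0]],[[0,0,0],[0,0,0]],[[0,0,0],[0,0,0]],[[0,0,0],[0,0,0]]]' 1
```

```text
time: 2.58
position: [0.53, 0.0031, 0.1115]
ee_rot: [-0.347, 2.037, -2.037]
force: [0.2, 0.0, -0.2]
width: 0.0853
time: 3.58
position: [0.5304, 0.0031, 0.1121]
ee_rot: [-0.346, 2.036, -2.037]
force: [-0.1, -0.5, 6.5]
width: 0.0604
```

Gripped at 60 mm width. Now I turn it 2.1 rad anticlockwise, which is a negative turn about tool y.

```bash
python3 -m crank '[[[0,0,0],[0,-0.1,0]],[[0,0,0],[0,-0.25,0]],[[0,0,0],[0,-0.4,0]],[[0,0,0],[0,-0.55,0]],[[0,0,0],[0,-0.7,0]],[[0,0,0],[0,-0.85,0]],[[0,0,0],[0,-1.0,0]],[[0,0,0],[0,-1.15,0]],[[0,0,0],[0,-1.3,0]],[[0,0,0],[0,-1.45,0]],[[0,0,0],[0,-1.6,0]],[[0,0,0],[0,-1.75,0]],[[0,0,0],[0,-1.9,0]],[[0,0,0],[0,-2.0,0]],[[0,0,0],[0,-2.1,0]],[[0,0,0],[0,-2.1,0]],[[0,0,0],[0,-2.1,0]]]'
python3 - <<'E'
from h import *
s=get_state();print(s["qpos"],s["wrist_torque"],s["force"]);M=R.from_rotvec(s["ee_rot"]).as_matrix();print(M.round(3))
cv2.imwrite("pics/s2.png",cv2.resize(read_camera("side")[80:260,220:440,::-1],None,fx=3,fy=3))
E
```

```text
time: 5.7
position: [0.5309, 0.0032, 0.1125]
ee_rot: [-1.498, 0.549, -0.554]
force: [3.9, 0.8, 5.7]
width: 0.0602
[-1.39677976e-01  1.27487022e-01  1.70929251e+00  8.02486019e-04
  1.30100675e+00 -1.00560308e+00] [ 0.24805555 -0.65595871  0.11173215] [3.87498232 0.79781561 5.73327365]
[[ 0.762  0.004  0.648]
 [-0.648  0.     0.762]
 [ 0.003 -1.     0.003]]
```

View pics/s2.png

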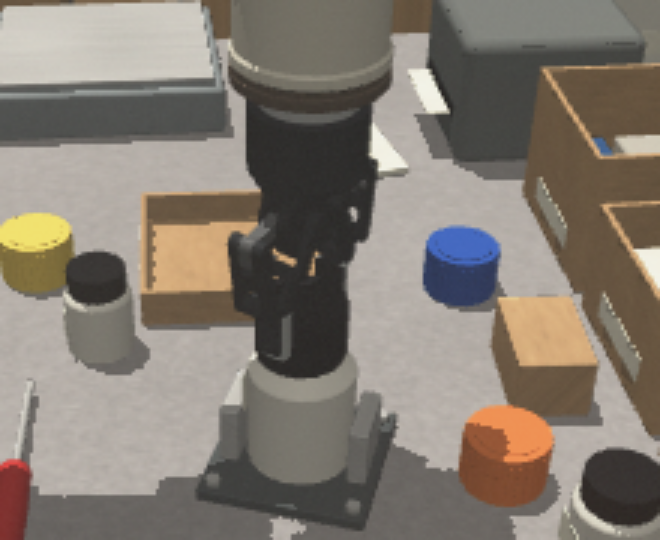

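The view shows the cap between the fingers at about crop (300,330), still on the jar. I test-lift by 1 cm and watch the force.

```bash
python3 -m crank '[[[0,-0.3,0],[0,0,0]],[[0,-0.6,0],[0,0,0]],[[0,-1,0],[0,0,0]],[[0,-1,0],[0,0,0]]]'
```

```text
time: 6.25
position: [0.5308, 0.0032, 0.1227]
ee_rot: [-1.498, 0.549, -0.555]
force: [1.2, 0.4, 0.1]
width: 0.0602
```

```bash
python3 -m crank '[[[0,-1,0],[0,0,0]],[[0,-2.5,0],[0,0,0]],[[0,-4,0],[0,0,0]],[[0,-6,0],[0,0,0]],[[0,-8,0],[0,0,0]],[[0,-9,0],[0,0,0]],[[0,-9,0],[0,0,0]]]'
python3 - <<'E'
from h import *
s=get_state();p=s["position"];M=R.from_rotvec(s["ee_rot"]).as_matrix();print(s["qpos"])
print("to tray, tool cm",100*M.T@(np.array([.507,.259,p[2]])-p),M.round(3).tolist())
cv2.imwrite("pics/s3.png",cv2.resize(read_camera("side")[40:240,220:420,::-1],None,fx=2.5,fy=2.5))
E
```

```text
time: 7.12
position: [0.5306, 0.0031, 0.2134]
ee_rot: [-1.498, 0.548, -0.555]
force: [0.3, -0.2, -0.9]
width: 0.0602
[-1.39816232e-01  6.13944192e-02  1.57163427e+00  7.89754884e-04
  1.50376425e+00 -1.00527812e+00]
to tray, tool cm [-1.83851484e+01 -8.62705233e-03  1.79500358e+01] [[0.761, 0.005, 0.648], [-0.648, 0.0, 0.761], [0.004, -1.0, 0.003]]
```

View pics/s3.png

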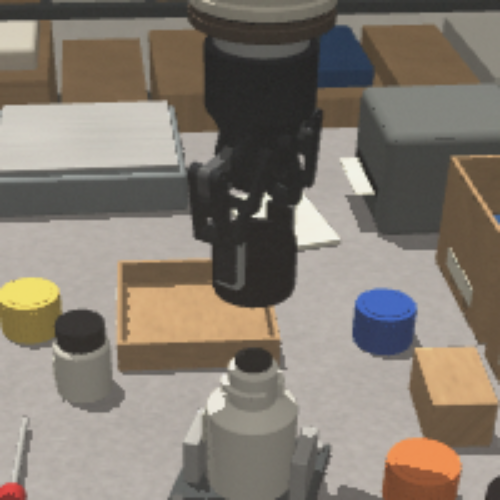

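The cap is off and hangs upright in the fingers at crop (253,270), and the jar mouth below is bare at (253,360). I carry it over the tray.

```bash
python3 -m crank '[[[-1,0,1],[0,0,0]],[[-3,0,3],[0,0,0]],[[-5.5,0,5.4],[0,0,0]],[[-8,0,7.8],[0,0,0]],[[-10.5,0,10.2],[0,0,0]],[[-13,0,12.7],[0,0,0]],[[-15.5,0,15.1],[0,0,0]],[[-17.5,0,17.1],[0,0,0]],[[-18.4,0,18],[0,0,0]],[[-18.4,0,18],[0,0,0]],[[-18.4,0,18],[0,0,0]]]'
python3 - <<'E'
from h import *
s=get_state();p=s["position"];print(p,s["qpos"])
for n,(y,x) in(("top",(130,130)),("side",(30,200))):
    im=read_camera(n)[...,::-1].copy()
    for q in[(.507,.259,.005),(p[0],p[1],p[2]-.0115)]: cv2.circle(im,tuple(int(v) for v in proj(n,q)),1,(0,0,255),-1)
    cv2.imwrite(f"pics/{n}4.png",im)
    globals()[n]=cv2.resize(im[y:y+160,x:x+200],None,fx=2,fy=2)
cv2.imwrite("pics/c4.png",np.hstack([top,side]))
E
```

```text
time: 8.55
position: [0.507, 0.2588, 0.2124]
ee_rot: [-1.498, 0.55, -0.555]
force: [0.1, -0.7, -0.7]
width: 0.06
[0.5069993  0.25884546 0.21240188] [ 3.37409144e-01  1.43424262e-01  1.48346909e+00 -1.20583515e-03
  1.51138460e+00 -5.27392901e-01]
```

View pics/c4.png

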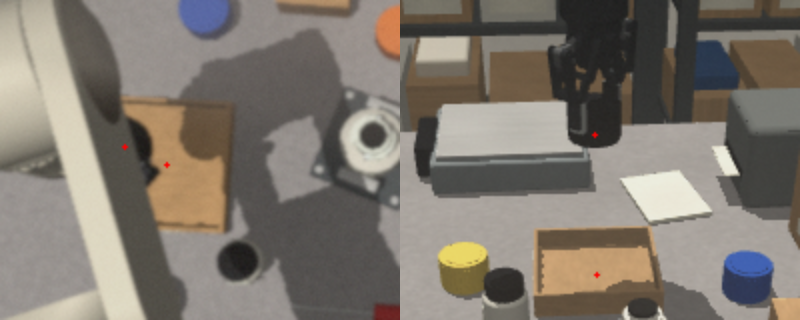

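The cap hangs over the tray centre, with the rim centre where predicted in both views. I lower it to about 8 mm above the floor, then creep.

```bash
python3 -m crank '[[[0,1,0],[0,0,0]],[[0,3,0],[0,0,0]],[[0,6,0],[0,0,0]],[[0,9,0],[0,0,0]],[[0,12,0],[0,0,0]],[[0,14.5,0],[0,0,0]],[[0,16.5,0],[0,0,0]],[[0,18,0],[0,0,0]],[[0,18.7,0],[0,0,0]],[[0,18.7,0],[0,0,0]],[[0,18.7,0],[0,0,0]]]'
python3 -m crank '[[[0,0.2,0],[0,0,0]],[[0,0.4,0],[0,0,0]],[[0,0.6,0],[0,0,0]],[[0,0.6,0],[0,0,0]]]'
```

```text
time: 10.02
position: [0.5082, 0.2588, 0.0262]
ee_rot: [-1.497, 0.549, -0.556]
force: [-0.5, -0.9, -0.6]
width: 0.0603
time: 10.52
position: [0.5081, 0.2589, 0.0201]
ee_rot: [-1.497, 0.549, -0.556]
force: [0.7, 0.5, 0.0]
width: 0.06
```

```bash
python3 -m crank '[[[0,0.1,0],[0,0,0]],[[0,0.2,0],[0,0,0]],[[0,0.2,0],[0,0,0]]]'
python3 -m crank '[[[0,0.05,0],[0,0,0]],[[0,0.1,0],[0,0,0]],[[0,0.1,0],[0,0,0]]]'
```

```text
time: 10.9
position: [0.5081, 0.2589, 0.018]
ee_rot: [-1.497, 0.549, -0.556]
force: [0.4, 0.0, -0.4]
width: 0.0603
time: 11.28
position: [0.5083, 0.2588, 0.0177]
ee_rot: [-1.497, 0.549, -0.556]
force: [-2.7, -2.3, 10.5]
width: 0.0607
```

Contact shows as 10 N upward at the expected height. I open and retreat.

```bash
python3 -m crank '[[[0,0,0],[0,0,0]],[[0,0,0],[0,0,0]],[[0,0,0],[0,0,0]],[[0,0,0],[0,0,0]],[[0,0,0],[0,0,0]],[[0,0,0],[0,0,0]],[[0,0,0],[0,0,0]]]' 0
python3 -m crank '[[[0,-0.5,0],[0,0,0]],[[0,-1.5,0],[0,0,0]],[[0,-3,0],[0,0,0]],[[0,-5,0],[0,0,0]],[[0,-8,0],[0,0,0]],[[0,-12,0],[0,0,0]],[[0,-16,0],[0,0,0]],[[0,-19,0],[0,0,0]],[[0,-19,0],[0,0,0]],[[0,-19,0],[0,0,0]]]'
python3 - <<'E'
from h import *
m=camera_model("wrist");im=read_camera("wrist")[...,::-1].copy();sd=read_camera("side")[...,::-1].copy()
a=np.linspace(0,6.28,60)
for n,i,mm in(("wrist",im,m),("side",sd,camera_model("side"))):
  for r,k in((.031,(0,255,0)),(.061,(0,0,255))):
    z=.047
    cv2.polylines(i,[np.array([proj(n,(.507+r*np.cos(t),.259+r*np.sin(t),z),mm) for t in a]).astype(int)],True,k,1)
cv2.imwrite("pics/c5.png",np.hstack([cv2.resize(im,(480,300)),cv2.resize(sd[110:210,240:346],(318,300))]))
E
```

```text
time: 12.15
position: [0.5084, 0.2588, 0.0177]
ee_rot: [-1.497, 0.549, -0.556]
force: [0.6, 0.4, 0.4]
width: 0.0852
time: 13.4
position: [0.5072, 0.2586, 0.2076]
ee_rot: [-1.497, 0.549, -0.556]
force: [-0.6, 0.6, -0.4]
width: 0.0854
```

View pics/c5.png

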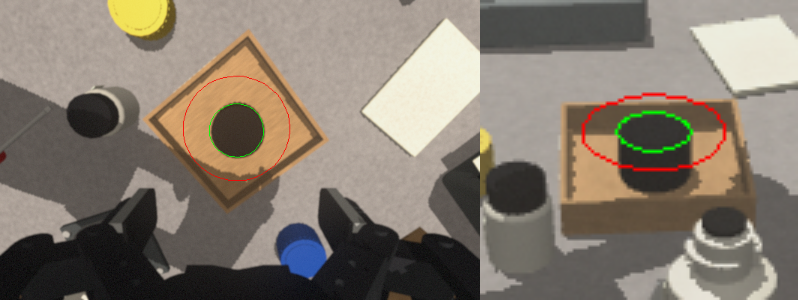

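The cap stands upright in the middle of the tray, matching the predicted 62 mm circle in both views. The gripper is clear, so I hand in.

```bash
python3 -c "from station import *; print(finish_job(), get_state()['time'])"
```

```text
the job is handed in; nothing more can be done
the job is handed in; nothing more can be done
```

I unscrewed the black cap of the clamped jar, lifted it off and set it rim down in the middle of the empty tray. It took one grip and a 2.1 rad anticlockwise turn. I handed the job in at about 13.5 s on the robot's clock, and it reported no verdict.

- **Lift:** the force fell to about zero on a 1 cm test lift. The side view then showed the jar's mouth bare and the cap hanging upright.
- **Placing:** the floor was felt at the expected height, with about 10 N upward.
- **Last pictures (wrist and side):** the cap stood upright, within a few millimetres of the tray's measured centre. The gripper was open and clear, about 19 cm above.

No check on the arm or the placing failed. One early measurement did: the first brightness threshold for the cap in the top view was too low. I raised it, and the corrected position agreed with the side and wrist views.

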